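Line up the tea caddies by size on the drying board

TASK

Before gilding, line the four turned wooden tea caddies up on the cork pads of the drying board in order of size: the tallest on the pad next to the varnish tin, then each shorter one in turn towards the other end. Each must stand upright, centred on its pad. Leave the varnish tin and the gilded dish where they are.

Things in the scene. Friction and masses are not known exactly. Their poses are not given: they have to be found in the camera images.
- caddy_a: The shortest of four dark-wood round lidded tea caddies, standing loose: a straight upright cylinder 32 mm in diameter and 42 mm tall, with a slightly domed lid that is part of it (one rigid piece). Origin: centre of its underside; z up.
- caddy_b: The second shortest of four dark-wood round lidded tea caddies, standing loose: a straight upright cylinder 40 mm in diameter and 58 mm tall, with a slightly domed lid that is part of it (one rigid piece). Origin: centre of its underside; z up.
- caddy_c: The second tallest of four dark-wood round lidded tea caddies, standing loose: a straight upright cylinder 48 mm in diameter and 74 mm tall, with a slightly domed lid that is part of it (one rigid piece). Origin: centre of its underside; z up.
- caddy_d: The tallest of four dark-wood round lidded tea caddies, standing loose: a straight upright cylinder 56 mm in diameter and 90 mm tall, with a slightly domed lid that is part of it (one rigid piece). Origin: centre of its underside; z up.
- pad_1: Cork pad 1 of 4 in a row on the white drying board, fixed: a disc 68 mm in diameter, 3 mm thick, all four alike, 85 mm from centre to centre. Origin: centre of its underside, 12 mm above the table (the board is 12 mm thick, 110 mm wide across the row, 500 mm long), so its top is 15 mm above the table. Left end of the row seen from the robot (largest y). y runs along the row, x across it.
- pad_2: Cork pad 2 of 4 in a row on the white drying board, fixed: a disc 68 mm in diameter, 3 mm thick, all four alike, 85 mm from centre to centre. Origin: centre of its underside, 12 mm above the table (the board is 12 mm thick, 110 mm wide across the row, 500 mm long), so its top is 15 mm above the table. Second from the left. y runs along the row, x across it.
- pad_3: Cork pad 3 of 4 in a row on the white drying board, fixed: a disc 68 mm in diameter, 3 mm thick, all four alike, 85 mm from centre to centre. Origin: centre of its underside, 12 mm above the table (the board is 12 mm thick, 110 mm wide across the row, 500 mm long), so its top is 15 mm above the table. Third from the left. y runs along the row, x across it.
- pad_4: Cork pad 4 of 4 in a row on the white drying board, fixed: a disc 68 mm in diameter, 3 mm thick, all four alike, 85 mm from centre to centre. Origin: centre of its underside, 12 mm above the table (the board is 12 mm thick, 110 mm wide across the row, 500 mm long), so its top is 15 mm above the table. Right end of the row (smallest y). y runs along the row, x across it.
- tin: Closed round metal varnish tin with a paper label, 62 mm in diameter, 75 mm tall, 0.5 kg, standing loose on the drying board beyond one end of the row, 88 mm from the centre of the end pad; at the left or the right end, differently at each start (a 50 x 40 x 35 mm dark iron weight stands beyond the other end). Origin: centre of its underside. To be left where it is.
- dish: Shallow gilded round dish, 140 mm in diameter, 26 mm high, lying loose on the table beyond the caddies. Origin: centre of its underside. To be left where it is.
Not all that is in view belongs to the job. Leave any green or pink look-alike of the caddy_a alone. What is shaped like the caddy_c but turquoise is not meant.

How it is judged:
By the outcome, as a careful person would: the job done as asked, in the order asked, and still so for the second after the job is handed in, with the robot touching nothing.
It also fails if it takes over 106 s, if anything falls off the work surface, if the arm or the gripper's body presses on something with over 40 N, if the wrist force passes 120 N, or if a joint passes its speed limit or range.

ROBOT

A 6-joint arm with a two-finger parallel gripper is mounted at the origin on the work surface. World frame = base frame: x ahead of the robot, y to its left, z up, the work surface at z = 0. Lengths are in m, angles in rad, forces in N, time in s.
With the tool pointing down it reaches from about 0.325 to 1 m from the base axis. Payload 5.1 kg.
Tool frame: the origin (TCP) lies on the centre line of the jaws, within the pads' length; the fingertips stand 25 mm ahead of it and the grasp point (between the pads) lies 6 mm ahead of it; z points along the fingers, y is the line along which they close (so a half turn about z gives the same grasp; the last joint's range is limited). The gripper opens to 85 mm and grips with 20 to 120 N. Pads are 22 mm wide; open, the fingers measure 114 mm over their backs; the gripper's body (76 mm by 85 mm) begins 54 mm behind the grasp point. The pads swing forward as they close: fully open they stand 13 mm farther back than shut.
Start: joints at [1.043, 0.124, 1.65, -0, 1.367, -0.083], TCP at [0.28, 0.587, 0.256] pointing down, gripper open.
Joint ranges: [-2.61, 2.61], [-1.02, 2.33], [0.03, 2.71], [-1.35, 4.49], [0.32, 2.68], [-2.91, 2.91]. Speed limits (rad/s): [2.57, 2.57, 3.14, 3.14, 3.14, 3.14].

INTERFACE

Orientations are given as a rotation vector (axis times angle).
In Python, from plant import robot, get_image, get_calibration, finish_job gives the robot as it stands.
- The arm moves only by the tool jog_arm, never from a script. Its argument "commands" is a list of rows, each a list of 6 numbers: the shift along the tool's x, y, z in mm, then the turn, a rotation vector about the tool's x, y, z in degrees. A call has 1 to 20 rows; each row shifts and turns the commanded pose from where the row before left it, along the tool's axes as they then stand; what a row does not reach is not made up. A row lasts 1/12 s, in which the tool goes at most 41.7 mm and 7.16 degrees, less where a joint would pass 70% of its speed; a pose out of reach is approached as far as the arm can. A call with a gripper value outside its range is refused whole. "grip" is the finger opening in mm, from 0 to 85.4, set as the call begins (left out, the last holds). The fingers move at their own pace and stop on an object; "newtons" is the grip in N (left out, the last holds). Time passes only in rows, so rows that do not move let the fingers close. It gives the time, the measured TCP pose, the force, the opening and the grip force at its end, in the units of the state.
- robot.get_state(): the state, without advancing time (a new reading comes with each control period).
- get_image(name): name is "scene" or "top" or "wrist"; returns the picture (480x640x3 uint8, red, green, blue); there is no depth.
- get_calibration(name): a dict with "K" (3x3 intrinsics, pixels), "dist_coeffs" ([k1, k2, p1, p2, k3] as OpenCV has them; the pictures are not rectified), "R" (3x3) and "t" (3): a world point X has camera coordinates R X + t. Camera axes: x right, y down, z forward; pixel columns grow to the right and rows downward; lengths in m; the calibration is good to about 2 mm. A picture is of the moment at which its call begins: read the wrist's pose just before it. get_calibration takes no time and is no camera call; for the wrist camera it gives the pose at the moment of the call.
- finish_job(): hands the job in; it is judged then, once.
The state is a dict: "clock": time; "qpos": joint angles; "dq": joint speeds; "joint_efforts": joint torques, N m; "eef_pos": TCP position; "orientation": TCP orientation; "force": force on the tool from outside, world axes, zero at the start; "moment": the same for the moment, N m; "finger_gap": finger opening in m; "grip_force": force on a finger pad.
Only numpy, scipy, OpenCV 4.12 (cv2) and the standard library are available. Lean on these libraries where they do the work, as an engineer would, in place of code of your own. Each camera call takes 0.05 s, during which the arm holds its last target. There are 200 camera calls.

## Working session

There is one attempt and no reset: what is moved stays moved. The work goes in short steps, Python scripts to look and compute and a tool call to move; the robot and the scene stay as the last step left them, time stands still between calls to the robot, and variables do not carry over. Pictures are saved under pics/ and viewed, at most 14 in all, crops included, and the job is handed in when it is done.

Besides the shell and the picture viewer there is one more tool, called after ">>>" by a JSON object that holds its "fn" and its "kwargs". jog_arm: Moves the arm, as the interface text tells. Its arguments: {"type":"object","properties":{"commands":{"type":"array","items":{"type":"array","items":{"type":"number"}}},"grip":{"type":"number"},"newtons":{"type":"number"}},"required":["commands"]}

```bash
mkdir -p pics
python3 - <<'E'
from plant import robot,get_image,get_calibration
import cv2,json
for n in("scene","top"):
    im=get_image(n); cv2.imwrite(f"pics/{n}0.png",im[:,:,::-1]); c=get_calibration(n); print(n,c)
s=robot.get_state(); print(s)
E
```

```text
scene {'K': array([[444.99874066,   0.        , 320.04721797],
       [  0.        , 444.99874066, 238.2174127 ],
       [  0.        ,   0.        ,   1.        ]]), 'dist_coeffs': array([-0.09113766,  0.        ,  0.        ,  0.        ,  0.        ]), 'R': array([[-0.72104224,  0.69287976,  0.00396541],
       [ 0.36922901,  0.38906668, -0.84397693],
       [-0.58631734, -0.60707887, -0.53636482]]), 't': array([ 0.47255253, -0.16646422,  1.07918986])}
top {'K': array([[532.75292878,   0.        , 324.6434728 ],
       [  0.        , 532.75292878, 237.17072079],
       [  0.        ,   0.        ,   1.        ]]), 'dist_coeffs': array([-0.1351467,  0.       ,  0.       ,  0.       ,  0.       ]), 'R': array([[-0.01327977, -0.99986293,  0.00988754],
       [-0.99543705,  0.01228524, -0.09462637],
       [ 0.09449193, -0.01109904, -0.99546375]]), 't': array([-0.04845352,  0.58517902,  1.05505618])}
{'clock': 0.1, 'qpos': array([ 1.04342056e+00,  1.24486972e-01,  1.65155723e+00, -7.37411596e-06,
        1.36750821e+00, -8.25992356e-02]), 'dq': array([-0.00065504, -0.00094558, -0.00474057,  0.00047707,  0.00089476,
       -0.00040629]), 'joint_efforts': array([ 6.18051909e-04, -4.24932182e+01, -3.66653860e+01, -2.03920230e-06,
        3.93586146e-03,  5.16382499e-06]), 'eef_pos': array([0.27943477, 0.58630137, 0.25513373]), 'orientation': array([-6.92777864e-01, -3.06365806e+00,  2.93917502e-03]), 'force': array([-0.80384893,  0.20483083, -0.14617041]), 'moment': array([ 0.01122944, -0.00027273, -0.04519284]), 'grip_force': 0.0, 'finger_gap': 0.08544488051491535}
```

View pics/top0.png

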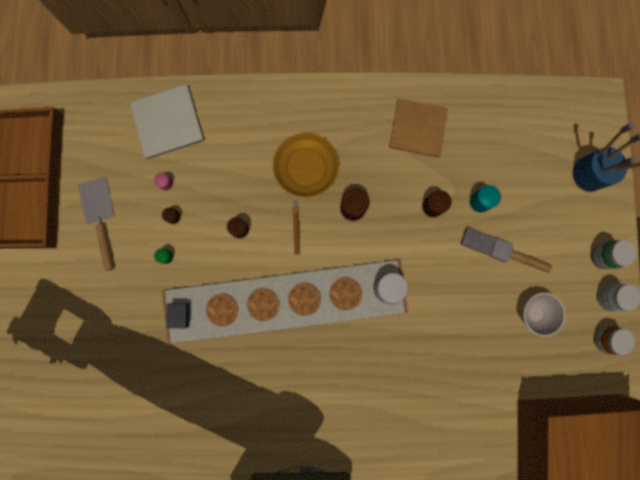

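View pics/scene0.png

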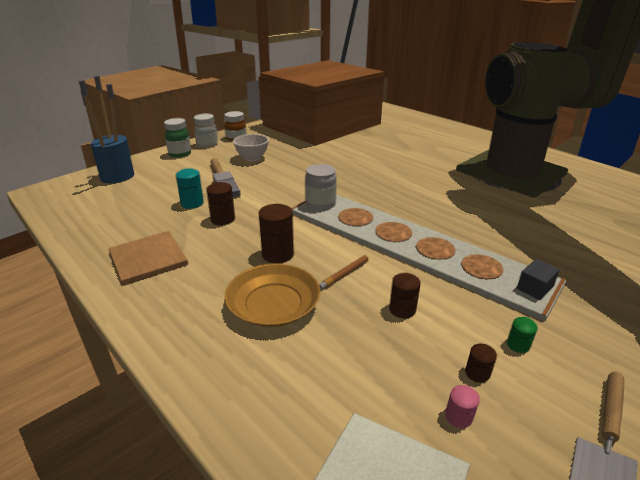

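The top view shows the tin at (390,285), at the right (small y) end, so pad_4 takes d and pad_1 takes a.

Candidates in the top view, by size, dark-wood colour:
- a: (171,215)
- b: (238,227)
- c: (437,203)
- d: (355,203)
- Look-alikes to leave: pink (163,180), green (163,255) and turquoise (486,197).

```bash
cat > h.py <<'E'
import numpy as np,cv2
from plant import robot,get_image,get_calibration
def ray(c,px,z):
    u=cv2.undistortPoints(np.array([[px]],float),c["K"],c["dist_coeffs"])[0,0]
    d=c["R"].T@np.array([u[0],u[1],1]); o=-c["R"].T@c["t"]
    return o+d*(z-o[2])/d[2]
def proj(c,X):
    return cv2.projectPoints(np.array([X],float),cv2.Rodrigues(c["R"])[0],c["t"],c["K"],c["dist_coeffs"])[0][0,0]
def blob(m,near,minA=30):
    n,l,s,ce=cv2.connectedComponentsWithStats(m.astype(np.uint8))
    i=min((i for i in range(1,n) if s[i,4]>minA),key=lambda i:np.hypot(*(ce[i]-near)))
    return ce[i],s[i],l==i
E
python3 - <<'E'
from h import *
seeds=dict(top=dict(a=(171,215),b=(238,227),c=(437,203),d=(355,203)),scene=dict(a=(481,363),b=(405,296),c=(221,203),d=(277,233)))
H=dict(a=.042,b=.058,c=.074,d=.09)
for n in("top","scene"):
    im=cv2.imread(f"pics/{n}0.png"); c=get_calibration(n)
    dark=im.max(2)<(75 if n=="top" else 62)
    for k,s in seeds[n].items():
        ce,st,m=blob(dark,s); print(n,k,ce.round(1),st,ray(c,ce,H[k]/2).round(4))
im=cv2.imread("pics/top0.png"); c=get_calibration("top")
hsv=cv2.cvtColor(im,cv2.COLOR_BGR2HSV)
m=(hsv[...,0]<15)&(hsv[...,1]>110)
for s in((222,309),(263,304),(305,299),(346,294)):
    ce,st,_=blob(m,s); print("pad",ce.round(1),st,ray(c,ce,.015).round(4))
print(ray(c,(390,280),.075+.0))
cv2.imwrite("pics/crop.png",cv2.resize(im[160:350,145:505],None,fx=2.2,fy=2.2,interpolation=2))
E
```

```text
top a [172.  214.2] [163 206  19  18 248] [0.6368 0.2598 0.021 ]
top b [239.  225.5] [228 214  22  24 401] [0.6104 0.1183 0.029 ]
top c [435.6 201.9] [423 187  28  30 625] [ 0.6534 -0.2838  0.037 ]
top d [354.1 202.3] [341 185  28  36 795] [ 0.6528 -0.1161  0.045 ]
scene a [478.4 365.9] [465 344  31  39 717] [0.6417 0.2641 0.021 ]
scene b [403.  299.5] [389 277  31  42 866] [0.6163 0.128  0.029 ]
scene c [221.5 206.6] [207 187  33  39 818] [ 0.6562 -0.2686  0.037 ]
scene d [276.3 239.2] [ 259  213   34   50 1376] [ 0.6609 -0.0976  0.045 ]
pad [222.  309.1] [206 294  32  32 480] [0.4407 0.1555 0.015 ]
pad [262.9 304. ] [247 289  32  32 453] [0.4505 0.0716 0.015 ]
pad [304.3 298.3] [289 283  31  32 461] [ 0.4612 -0.013   0.015 ]
pad [345.5 293.3] [330 278  32  32 458] [ 0.4701 -0.0971  0.015 ]
[ 0.49513663 -0.18094044  0.075     ]
```

View pics/crop.png

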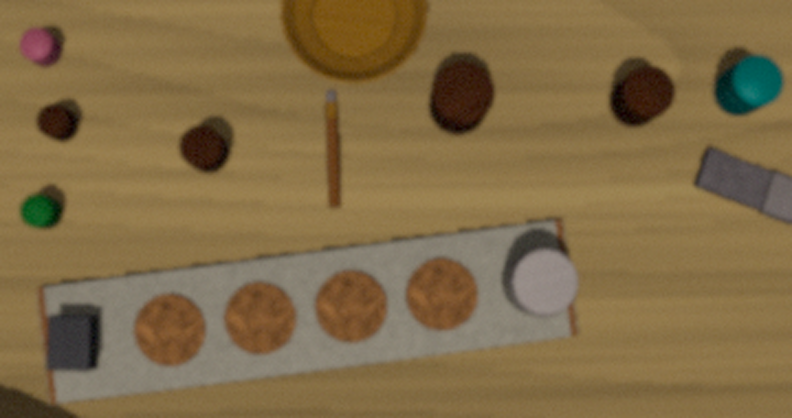

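The crop confirms four brown caddies of rising size: a (58,122), b (205,148), c (643,95) and d (462,95). The green, pink and turquoise look-alikes are plainly distinct. The pads measure 85 mm apart, as given. I'll turn the tool to world axes and go over a.

>>> {"fn": "jog_arm", "kwargs": {"commands": [[0,0,0,0,0,7.16],[0,0,0,0,0,7.16],[0,0,0,0,0,7.16],[0,0,0,0,0,7.16],[0,0,0,0,0,7.16],[0,0,0,0,0,7.16],[0,0,0,0,0,7.16],[0,0,0,0,0,7.16],[0,0,0,0,0,7.16],[-27,25,0,0,0,0],[-27,25,0,0,0,0],[-27,25,0,0,0,0],[-27,25,0,0,0,0],[-27,25,0,0,0,0],[-27,25,0,0,0,0],[-27,25,0,0,0,0],[-27,25,0,0,0,0],[-27,25,0,0,0,0],[-27,25,0,0,0,0],[-27,25,0,0,0,0]], "grip": 60}}

```text
clock: 1.77
eef_pos: [0.5558, 0.2884, 0.2558]
orientation: [-2.22, -2.223, 0.001]
force: [-0.0, -0.3, 0.1]
finger_gap: 0.06
grip_force: 0.0
```

```bash
cat >> h.py <<'E'
def look(name):
    c=get_calibration("wrist"); s=robot.get_state(); im=get_image("wrist")
    cv2.imwrite(f"pics/{name}.png",im[:,:,::-1]); R=cv2.Rodrigues(np.array(s["orientation"]))[0]
    print(s["clock"],s["eef_pos"].round(4),R.round(3).tolist()); return c,s,im[:,:,::-1].copy()
E
python3 - <<'E'
from h import *
c,s,im=look("w1"); print(-c["R"].T@c["t"],c["R"].round(3).tolist(),c["K"][0,0])
print(proj(c,[.637,.26,.042]))
E
```

```text
1.7667 [0.5558 0.2884 0.2558] [[-0.001, 1.0, -0.001], [1.0, 0.001, -0.0], [-0.0, -0.001, -1.0]]
[0.5547692  0.35630127 0.37355283] [[1.0, 0.001, -0.002], [0.002, -0.963, 0.268], [-0.001, -0.268, -0.963]] 386.4799583592779
[410.97188896 235.21810121]
```

View pics/w1.png

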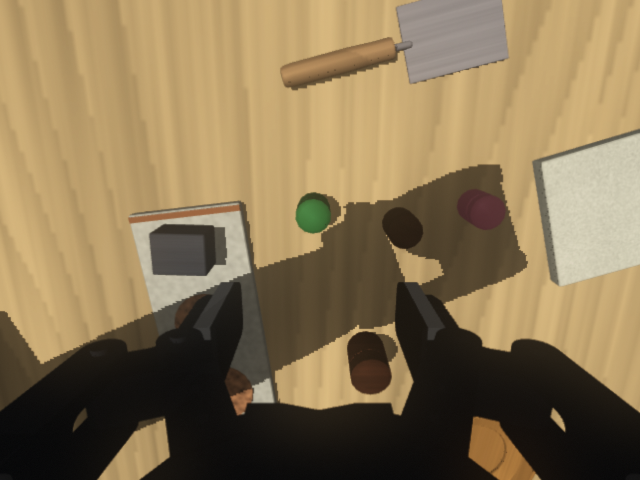

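The wrist view shows a at (403,228) in the arm's shadow, with green at (313,213) and pink at (481,209). b is at (369,363).

Run:
```python
from h import *
im=cv2.imread("pics/w1.png"); c=get_calibration("wrist")
for th in (30,38,46):
    for k,sd,h,t in(("a",(403,228),.042,0),("b",(369,363),.058,15)):
        ce,st,m=blob(im.max(2)<th+t,sd); print(th,k,ce,st,ray(c,ce,h/2).round(4))
print(im[228,403],im[265,360],im[345,369],im[380,369])
```

```text
30 a [308.04596595 418.25030699] [    0   286   640   194 60262] [0.5466 0.0379 0.021 ]
30 b [372.3003663  346.84249084] [358 332  30  33 546] [0.613  0.1324 0.029 ]
38 a [315.83571025 413.12055442] [    0   283   640   197 67314] [0.5552 0.0447 0.021 ]
38 b [366.22645503 348.6021164 ] [348 332  40  38 945] [0.6069 0.1304 0.029 ]
46 a [403.46652497 230.53453773] [383 212  39  36 941] [0.6394 0.2526 0.021 ]
46 b [367.17327189 350.63502304] [ 348  332   43   54 1085] [0.6079 0.1281 0.029 ]
[20 31 42] [47 71 85] [20 30 43] [28 43 67]
```

Run:
```python
from h import *
im=cv2.imread("pics/w1.png"); c=get_calibration("wrist")
for th in (55,62,68,74):
    for k,sd,h in(("a",(403,228),.042),("b",(369,363),.058)):
        ce,st,m=blob(im.max(2)<th,sd); print(th,k,ce.round(1),st,ray(c,ce,h/2).round(4))
```

```text
55 a [402.2 227.6] [ 382  208   41   41 1200] [0.6381 0.2555 0.021 ]
55 b [366.2 348.8] [348 332  41  39 968] [0.6068 0.1303 0.029 ]
62 a [402.2 227.6] [ 382  208   41   41 1227] [0.6381 0.2555 0.021 ]
62 b [367.8 351.6] [ 348  332   43   57 1138] [0.6086 0.1269 0.029 ]
68 a [402.2 227.5] [ 382  207   41   42 1257] [0.6381 0.2555 0.021 ]
68 b [369.5 357.3] [ 348  332   43   60 1489] [0.6106 0.1203 0.029 ]
74 a [402.3 227.4] [ 382  207   42   42 1278] [0.6381 0.2556 0.021 ]
74 b [368.7 361.7] [ 348  332   43   61 1934] [0.6099 0.115  0.029 ]
```

>>> {"fn": "jog_arm", "kwargs": {"commands": [[-11,27.4,0,0,0,0],[-11,27.4,0,0,0,0],[-11,27.4,0,0,0,0],[0,0,35,0,0,0],[0,0,35,0,0,0],[0,0,35,0,0,0],[0,0,35,0,0,0],[0,0,30,0,0,0],[0,0,25,0,0,0],[0,0,15,0,0,0],[0,0,10,0,0,0],[0,0,0,0,0,0]]}}

```text
clock: 2.82
eef_pos: [0.6358, 0.2568, 0.0337]
orientation: [-2.218, -2.222, 0.006]
force: [-1.0, -0.2, -0.6]
finger_gap: 0.06
grip_force: 0.0
```

Run:
```python
from h import *
look("w2");
```

```text
2.8167 [0.6358 0.2568 0.0337] [[-0.001, 1.0, -0.004], [1.0, 0.001, -0.001], [-0.001, -0.004, -1.0]]
```

View pics/w2.png

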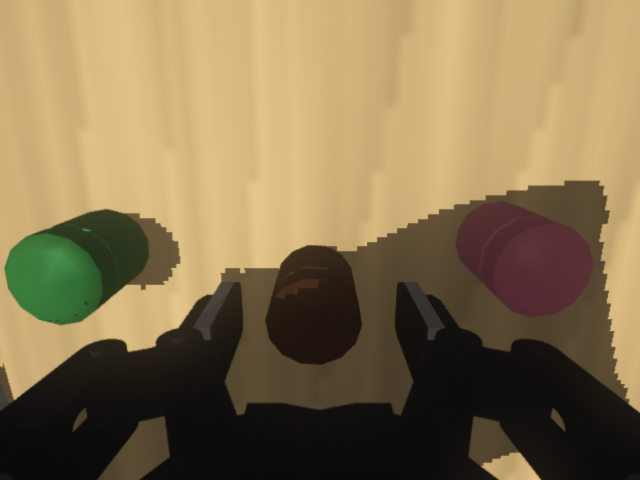

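a stands between the pads, columns 266–361 and rows 245–363. I'll check its y before closing.

Run:
```python
from h import *
c=get_calibration("wrist")
print(ray(c,(314,245),0),ray(c,(316,363),.04),ray(c,(266,315),.04),ray(c,(361,315),.04))
```

```text
[0.63393203 0.27614796 0.        ] [0.63508567 0.24705926 0.04      ] [0.61882748 0.26497525 0.04      ] [0.64972078 0.26505473 0.04      ]
```

>>> {"fn": "jog_arm", "kwargs": {"commands": [[0,0,0,0,0,0],[0,0,0,0,0,0],[0,0,0,0,0,0],[0,0,0,0,0,0]], "grip": 25, "newtons": 30}}

```text
clock: 3.2
eef_pos: [0.639, 0.2578, 0.039]
orientation: [2.219, 2.222, 0.006]
force: [-0.7, 0.3, 5.6]
finger_gap: 0.0309
grip_force: 30.0
```

>>> {"fn": "jog_arm", "kwargs": {"commands": [[0,0,-15,0,0,0],[0,0,-30,0,0,0],[0,0,-35,0,0,0],[0,0,0,0,0,0],[0,0,0,0,0,0]]}}

```text
clock: 3.62
eef_pos: [0.6395, 0.2579, 0.1213]
orientation: [2.217, 2.22, 0.01]
force: [-0.1, 0.9, -0.8]
finger_gap: 0.0314
grip_force: 29.8
```

Run:
```python
from h import *
c,s,im=look("w3"); print(s["force"],s["finger_gap"])
```

```text
3.6167 [0.6395 0.2579 0.1213] [[-0.001, 1.0, 0.007], [1.0, 0.001, 0.002], [0.002, 0.007, -1.0]]
[-0.11582637  0.92549439 -0.75488535] 0.031432937295959036
```

View pics/w3.png

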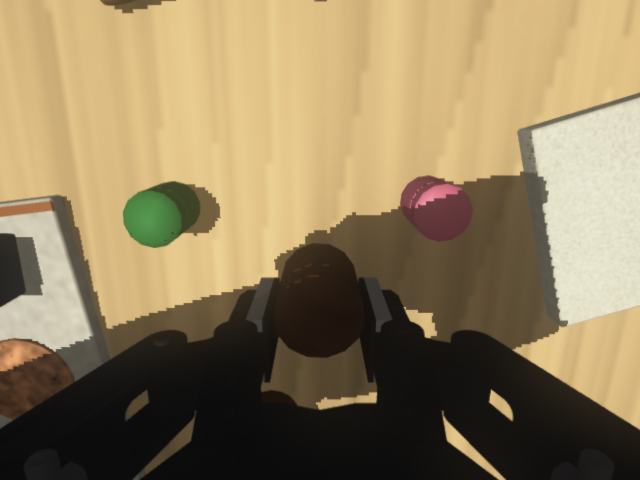

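Run:
```python
from h import *
c=get_calibration("wrist")
print(ray(c,(318,243),.082),ray(c,(320,357),.122),ray(c,(278,300),.122)[0],ray(c,(365,310),.122)[0])
```

```text
[0.63666343 0.27702944 0.082     ] [0.63734424 0.24912106 0.122     ] 0.6237175505381616 0.6519678096232713
```

>>> {"fn": "jog_arm", "kwargs": {"commands": [[-15,-28,0,0,0,0],[-15,-28,0,0,0,0],[-15,-28,0,0,0,0],[-15,-28,0,0,0,0],[-15,-28,0,0,0,0],[-15,-28,0,0,0,0],[-16,-30,0,0,0,0],[0,0,25,0,0,0],[0,0,25,0,0,0],[0,0,5,0,0,0],[0,0,0,0,0,0],[0,0,0,0,0,0]]}}

```text
clock: 4.67
eef_pos: [0.4391, 0.1509, 0.0608]
orientation: [-2.219, -2.222, 0.003]
force: [-0.0, -0.2, 0.7]
finger_gap: 0.0312
grip_force: 29.9
```

Run:
```python
from h import *
c,s,im=look("w4"); print(s["force"],s["finger_gap"]); print(proj(c,[.4407,.1555+.034,.015]))
```

```text
4.6667 [0.4391 0.1509 0.0608] [[-0.001, 1.0, -0.002], [1.0, 0.001, -0.0], [-0.0, -0.002, -1.0]]
[-0.0219583  -0.18436577  0.69922326] 0.031160078614355224
[325.37528899 194.07945303]
```

View pics/w4.png

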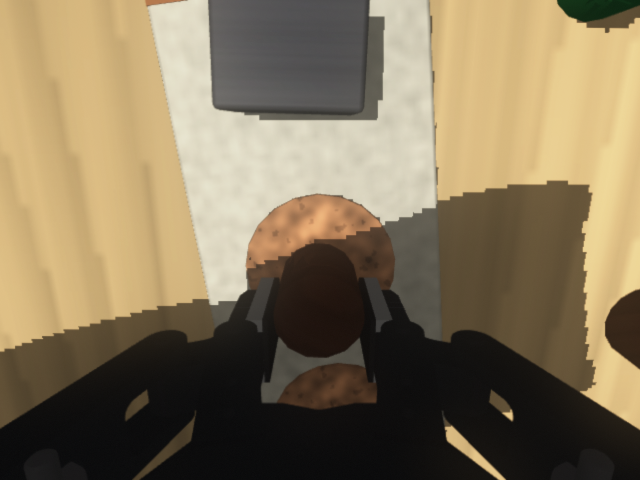

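Run:
```python
from h import *
c=get_calibration("wrist")
print([ray(c,p,.015)[:2].round(4) for p in((247,258),(395,258),(320,194))],[ray(c,p,.022)[:2].round(4) for p in((318,243),)])
```

```text
[array([0.4065, 0.1604]), array([0.4733, 0.1605]), array([0.4394, 0.1896])] [array([0.4386, 0.1697])]
```

>>> {"fn": "jog_arm", "kwargs": {"commands": [[2,1.5,4,0,0,0],[0,0,3,0,0,0],[0,0,0,0,0,0],[0,0,0,0,0,0]]}}

```text
clock: 5.05
eef_pos: [0.4411, 0.1531, 0.0544]
orientation: [-2.22, -2.223, 0.0]
force: [0.2, 0.5, -0.1]
finger_gap: 0.0311
grip_force: 29.9
```

>>> {"fn": "jog_arm", "kwargs": {"commands": [[0,0,0,0,0,0],[0,0,0,0,0,0],[0,0,0,0,0,0],[0,0,-10,0,0,0],[0,0,-30,0,0,0],[0,0,-35,0,0,0],[0,0,-35,0,0,0],[0,0,-35,0,0,0],[0,0,0,0,0,0]], "grip": 55}}

```text
clock: 5.8
eef_pos: [0.4451, 0.1539, 0.2089]
orientation: [2.214, 2.217, 0.02]
force: [1.3, 0.6, 1.0]
finger_gap: 0.0553
grip_force: 0.0
```

Run:
```python
from h import *
c,s,im=look("w5")
```

```text
5.8 [0.4451 0.1539 0.2089] [[-0.001, 1.0, 0.015], [1.0, 0.001, 0.003], [0.003, 0.015, -1.0]]
```

View pics/w5.png

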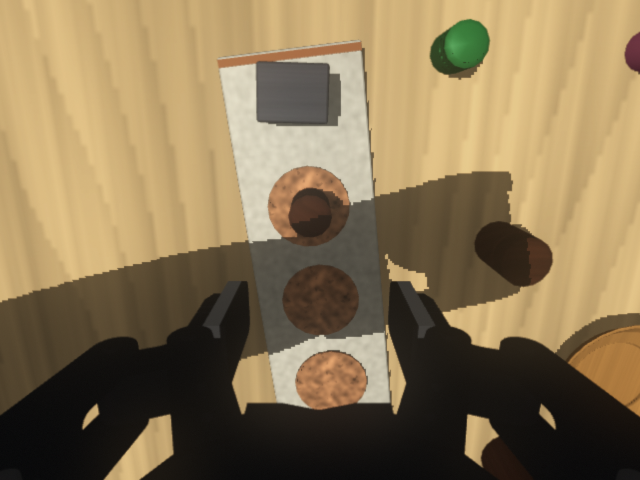

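a stands centred on pad 1 (pad centre at (309,206), lid at (310,212) with the lean of perspective). b is at (512,254).

Run:
```python
from h import *
im=cv2.imread("pics/w5.png"); c=get_calibration("wrist")
for th in (62,68,72,76):
    ce,st,m=blob(im.max(2)<th,(512,254)); print(th,ce.round(1),st,ray(c,ce,.029).round(4))
print(ray(c,(309,206),.015),ray(c,(310,210),.057))
ce,st,m=blob(im.max(2)<52,(310,212)); print(ce,st,ray(c,ce,.036))
s=robot.get_state();print(s["eef_pos"])
```

```text
62 [505.  251.2] [ 475  221   60   65 2587] [0.5954 0.1226 0.029 ]
68 [505.  251.1] [ 474  221   63   65 2631] [0.5954 0.1227 0.029 ]
72 [505.4 251. ] [ 474  221   67   65 2690] [0.5957 0.1228 0.029 ]
76 [509.7 252.4] [ 474  221   77   66 3115] [0.5994 0.1216 0.029 ]
[0.4367802  0.15702047 0.015     ] [0.43809753 0.16287539 0.057     ]
[313.37649402 226.29681275] [293 215  39  22 502] [0.4403776  0.14547137 0.036     ]
[0.44377457 0.15358354 0.20550064]
```

>>> {"fn": "jog_arm", "kwargs": {"commands": [[-7,33,0,0,0,0],[-7,33,0,0,0,0],[-7,33,0,0,0,0],[-7,33,0,0,0,0],[-8,32,0,0,0,0],[0,0,20,0,0,0],[0,0,35,0,0,0],[0,0,35,0,0,0],[0,0,35,0,0,0],[0,0,20,0,0,0],[0,0,10,0,0,0],[0,0,0,0,0,0],[0,0,0,0,0,0]], "grip": 66}}

```text
clock: 6.93
eef_pos: [0.605, 0.1172, 0.0444]
orientation: [-2.22, -2.223, 0.0]
force: [0.7, -0.1, 1.0]
finger_gap: 0.0659
grip_force: 0.0
```

```bash
cat >> h.py <<'E'
def mid(im,c,r,h,zb,x0=310,x1=325,lo=150,hi=400):
    "caddy between the jaws: base far edge and lid near edge on the centre columns -> yc two ways; also x extents"
    b=im.astype(int); col=b[lo:hi,x0:x1].mean(1)
    m=(col.max(1)<90)&(col[:,2]-col[:,0]>9)
    print("runs",[(int(a[0])+lo,int(a[-1])+lo) for a in np.split(np.flatnonzero(m),np.flatnonzero(np.diff(np.flatnonzero(m))>2)+1)])
    return
def yc(c,r,h,zb,rb,rt,u=318):
    print("yc base",ray(c,(u,rb),zb)[1]-r,"yc lid",ray(c,(u,rt),zb+h-.002)[1]+r)
E
python3 - <<'E'
from h import *
c,s,im=look("w6"); mid(im,c,0,0,0)
print(s["force"])
E
```

```text
6.9333 [0.605  0.1172 0.0444] [[-0.001, 1.0, -0.0], [1.0, 0.001, -0.0], [-0.0, -0.0, -1.0]]
runs [(231, 399)]
[ 0.7312467  -0.08546966  0.97603234]
```

View pics/w6.png

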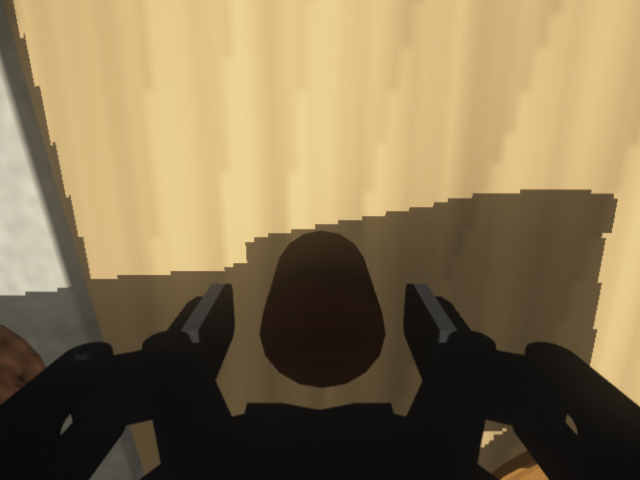

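b is between the jaws: base edge at row 232, lid edge at row 387.

Run:
```python
from h import *
c=get_calibration("wrist"); yc(c,.02,.058,0,232,387,322); print(ray(c,(260,328),.056)[0],ray(c,(385,328),.056)[0])
```

```text
yc base 0.11904413305485058 yc lid 0.1221993409444884
0.5867048863721398 0.6256192402239791
```

>>> {"fn": "jog_arm", "kwargs": {"commands": [[2.5,1,0,0,0,0],[0,0,0,0,0,0]]}}

```text
clock: 7.15
eef_pos: [0.6077, 0.1202, 0.0468]
orientation: [2.218, 2.221, 0.005]
force: [0.1, -0.9, -0.3]
finger_gap: 0.0659
grip_force: 0.0
```

>>> {"fn": "jog_arm", "kwargs": {"commands": [[0,0,0,0,0,0],[0,0,0,0,0,0],[0,0,0,0,0,0],[0,0,0,0,0,0],[0,0,0,0,0,0]], "grip": 30}}

```text
clock: 7.57
eef_pos: [0.6067, 0.1198, 0.0454]
orientation: [2.219, 2.222, 0.002]
force: [-0.7, 0.7, 5.1]
finger_gap: 0.0394
grip_force: 30.5
```

>>> {"fn": "jog_arm", "kwargs": {"commands": [[0,0,-15,0,0,0],[0,0,-30,0,0,0],[0,0,-35,0,0,0],[0,0,0,0,0,0],[0,0,0,0,0,0],[0,0,0,0,0,0]]}}

```text
clock: 8.07
eef_pos: [0.6055, 0.1196, 0.1237]
orientation: [-2.22, -2.222, 0.001]
force: [-0.2, -0.1, -1.5]
finger_gap: 0.0395
grip_force: 30.3
```

>>> {"fn": "jog_arm", "kwargs": {"commands": [[-8,-26,0,0,0,0],[-8,-26,0,0,0,0],[-8,-26,0,0,0,0],[-8,-26,0,0,0,0],[-8,-26,0,0,0,0],[-9,-25,0,0,0,0],[0,0,25,0,0,0],[0,0,25,0,0,0],[0,0,6,0,0,0],[0,0,0,0,0,0],[0,0,0,0,0,0]]}}

```text
clock: 8.98
eef_pos: [0.4504, 0.0705, 0.0675]
orientation: [-2.219, -2.222, 0.003]
force: [0.6, 1.0, -0.5]
finger_gap: 0.0394
grip_force: 30.5
```

Run:
```python
from h import *
c,s,im=look("w7"); print(s["force"],s["finger_gap"]); print(proj(c,[.4505,.0716+.034,.015]))
```

```text
8.9833 [0.4504 0.0705 0.0675] [[-0.001, 1.0, -0.003], [1.0, 0.001, -0.0], [-0.0, -0.003, -1.0]]
[ 0.6160592   0.9914239  -0.51449626] 0.03940806865401062
[321.71538128 199.13789125]
```

View pics/w7.png

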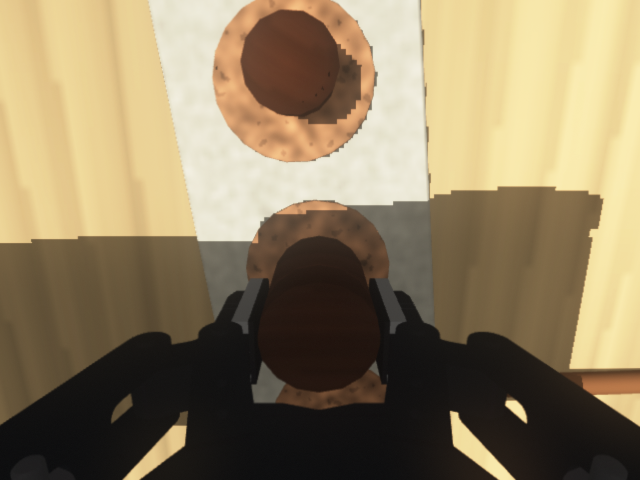

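b hangs over pad 2: pad top edge at row 200, columns 247–388; b's base edge at row 237. a on pad 1 has its lid at (290,62) and the pad at (295,78).

Run:
```python
from h import *
c=get_calibration("wrist")
print([ray(c,p,.015)[:2].round(4) for p in((247,258),(388,258),(318,200),(295,78))],ray(c,(318,237),.0225)[:2]-[0,.02],"a",ray(c,(290,62),.057))
```

```text
[array([0.4166, 0.0774]), array([0.4828, 0.0775]), array([0.4499, 0.1051]), array([0.4403, 0.1566])] [0.44998481 0.06991514] a [0.44129564 0.15677902 0.057     ]
```

>>> {"fn": "jog_arm", "kwargs": {"commands": [[1.5,0,4,0,0,0],[0,0,3,0,0,0],[0,0,0,0,0,0],[0,0,0,0,0,0]]}}

```text
clock: 9.37
eef_pos: [0.4512, 0.0721, 0.0615]
orientation: [2.22, 2.223, 0.0]
force: [-0.3, -1.3, -0.6]
finger_gap: 0.0394
grip_force: 30.5
```

>>> {"fn": "jog_arm", "kwargs": {"commands": [[0,0,0,0,0,0],[0,0,0,0,0,0],[0,0,0,0,0,0],[0,0,-10,0,0,0],[0,0,-30,0,0,0],[0,0,-35,0,0,0],[0,0,-35,0,0,0],[0,0,-35,0,0,0],[0,0,-35,0,0,0],[0,0,-10,0,0,0],[-20,30,0,0,0,0],[-25,30,0,0,0,0],[-30,30,0,0,0,0],[-30,30,0,0,0,0],[-30,30,0,0,0,0],[-20,10,0,0,0,0],[0,0,0,0,0,0],[0,0,0,0,0,0]], "grip": 60}}

```text
clock: 10.87
eef_pos: [0.6097, -0.0821, 0.251]
orientation: [-2.221, -2.22, 0.001]
force: [-0.1, 0.7, -0.3]
finger_gap: 0.0598
grip_force: 0.0
```

Run:
```python
from h import *
c,s,im=look("w8")
for n,X in dict(d0=(.653,-.116,0),d1=(.653,-.116,.09)).items(): print(n,proj(c,X))
m=(im.max(2)<75)
ce,st,_=blob(m,proj(c,(.653,-.116,.045)),200); print(ce,st,ray(c,ce,.045))
```

```text
10.8667 [ 0.6097 -0.0821  0.251 ] [[0.001, 1.0, -0.001], [1.0, -0.001, 0.001], [0.001, -0.001, -1.0]]
d0 [363.966786   230.11364401]
d1 [377.03555153 261.35490657]
[363.69292334 246.05012637] [ 330  203   75   88 4748] [ 0.64781956 -0.11812801  0.045     ]
```

View pics/w8.png

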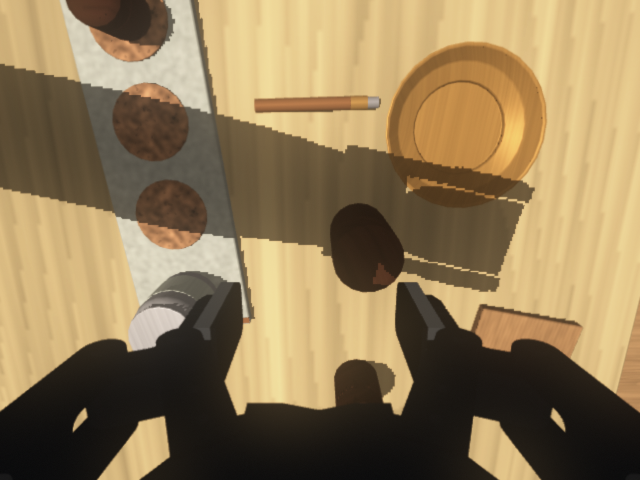

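d is at (363,246), columns 330–405, rows 203–291; c is at (358,380). Pads 3 and 4 are at (150,121) and (171,214), and the tin is undisturbed.

Run:
```python
from h import *
c=get_calibration("wrist")
print(ray(c,(358,203),0)[1]-.028,[ray(c,p,.015)[:2].round(4) for p in((150,121),(171,214.5))],ray(c,(358,382),.037),ray(c,(356,360),0)-[0,.024,0])
```

```text
-0.11571108702212628 [array([ 0.4584, -0.0109]), array([ 0.4687, -0.0958])] [ 0.64743988 -0.26280035  0.037     ] [ 0.64879266 -0.28643732  0.        ]
```

>>> {"fn": "jog_arm", "kwargs": {"commands": [[-12,13,0,0,0,0],[-12,13,0,0,0,0],[-11,12,0,0,0,0],[0,0,20,0,0,0],[0,0,30,0,0,0],[0,0,20,0,0,0],[0,0,0,0,0,0],[0,0,0,0,0,0]], "grip": 82}}

```text
clock: 11.58
eef_pos: [0.6464, -0.1147, 0.1803]
orientation: [-2.216, -2.223, 0.002]
force: [0.5, 1.2, 0.6]
finger_gap: 0.0817
grip_force: 0.0
```

Run:
```python
from h import *
c,s,im=look("w9"); mid(im,c,0,0,0,lo=100)
b=im.astype(int); 
for r in (250,280,300,320): 
    m=np.flatnonzero((b[r].max(1)<90)&(b[r,:,2]-b[r,:,0]>9)); m=m[(m>235)&(m<405)]; print(r,m.min(),m.max(), [b[r,u].tolist() for u in(245,270,318,370,395)])
print(proj(c,(.648,-.118,0)),proj(c,(.648,-.118,.09)))
```

```text
11.5833 [ 0.6464 -0.1147  0.1803] [[-0.003, 1.0, -0.003], [1.0, 0.003, 0.001], [0.001, -0.003, -1.0]]
runs [(179, 290), (376, 399)]
250 274 402 [[60, 89, 107], [60, 89, 107], [22, 33, 47], [36, 53, 68], [52, 76, 92]]
280 292 353 [[139, 199, 229], [141, 201, 230], [29, 44, 60], [57, 85, 102], [55, 82, 99]]Traceback (most recent call last):
  File "<stdin>", line 5, in <module>
    return umr_minimum(a, axis, None, out, keepdims, initial, where)
ValueError: zero-size array to reduction operation minimum which has no identity
```

Run:
```python
from h import *
c=get_calibration("wrist"); yc(c,.028,.09,0,179,290)
im=cv2.imread("pics/w9.png").astype(int)
m=(im.max(2)<75)&(im[...,2]-im[...,0]>7)
for r in(195,205,215,225,240,255,265): 
    x=np.flatnonzero(m[r,250:400])+250; print(r,x.min(),x.max())
    z=.09 if r>230 else 0
    print(ray(c,(x.min(),r),z)[:2],ray(c,(x.max(),r),z)[:2])
```

```text
yc base -0.11705708394685035 yc lid -0.11495883764323442
195 292 351
[ 0.62553662 -0.1017018 ] [ 0.67191963 -0.10157796]
205 287 356
[ 0.62145272 -0.10972499] [ 0.67607833 -0.10957941]
215 284 360
[ 0.61890524 -0.11785728] [ 0.67949925 -0.11769599]
225 280 364
[ 0.61551738 -0.12610759] [ 0.68297005 -0.12592846]
240 275 369
[ 0.62169263 -0.11130629] [ 0.67512016 -0.11116491]
255 276 368
[ 0.62201792 -0.1203123 ] [ 0.67488523 -0.12017292]
265 280 365
[ 0.62416847 -0.12642229] [ 0.67337502 -0.1262931 ]
```

>>> {"fn": "jog_arm", "kwargs": {"commands": [[-1.5,2,20,0,0,0],[0,0,30,0,0,0],[0,0,30,0,0,0],[0,0,20,0,0,0],[0,0,13,0,0,0],[0,0,0,0,0,0],[0,0,0,0,0,0]]}}

```text
clock: 12.22
eef_pos: [0.6506, -0.1177, 0.0699]
orientation: [2.219, 2.222, 0.001]
force: [0.2, 0.3, 0.6]
finger_gap: 0.0819
grip_force: 0.0
```

>>> {"fn": "jog_arm", "kwargs": {"commands": [[0,0,0,0,0,0],[0,0,0,0,0,0],[0,0,0,0,0,0],[0,0,0,0,0,0],[0,0,0,0,0,0]], "grip": 45, "newtons": 45}}

```text
clock: 12.63
eef_pos: [0.6514, -0.1181, 0.0713]
orientation: [2.217, 2.22, 0.004]
force: [-0.3, 0.0, 6.6]
finger_gap: 0.0551
grip_force: 47.9
```

>>> {"fn": "jog_arm", "kwargs": {"commands": [[0,0,-15,0,0,0],[0,0,-30,0,0,0],[0,0,-35,0,0,0],[0,0,-35,0,0,0],[0,0,0,0,0,0],[0,0,0,0,0,0],[0,0,0,0,0,0]]}}

```text
clock: 13.22
eef_pos: [0.6494, -0.1176, 0.1837]
orientation: [2.22, 2.223, 0.0]
force: [-0.7, 0.4, -1.0]
finger_gap: 0.0552
grip_force: 47.9
```

>>> {"fn": "jog_arm", "kwargs": {"commands": [[3,-25,0,0,0,0],[3,-30,0,0,0,0],[3,-30,0,0,0,0],[3,-30,0,0,0,0],[4,-35,0,0,0,0],[4,-30,0,0,0,0],[0,0,0,0,0,0],[0,0,25,0,0,0],[0,0,30,0,0,0],[0,0,25,0,0,0],[0,0,12,0,0,0],[0,0,0,0,0,0],[0,0,0,0,0,0]]}}

```text
clock: 14.3
eef_pos: [0.4692, -0.0977, 0.0902]
orientation: [-2.218, -2.221, 0.002]
force: [0.8, 0.5, -1.4]
finger_gap: 0.055
grip_force: 48.2
```

Run:
```python
from h import *
c,s,im=look("w10"); print(s["force"],s["finger_gap"]); print(proj(c,[.4695,-.0965+.034,.015]))
```

```text
14.3 [ 0.4692 -0.0977  0.0902] [[-0.001, 1.0, -0.002], [1.0, 0.001, 0.001], [0.001, -0.002, -1.0]]
[ 0.77872292  0.4733085  -1.44209032] 0.05502528257577649
[321.99501738 190.57127183]
```

View pics/w10.png

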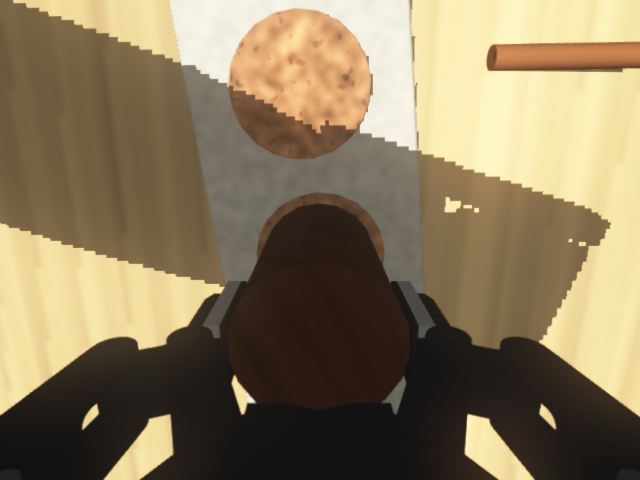

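d is over pad 4: pad edge at row 193, columns 257–384; d's base edge at row 204. Pad 3 is at (300,83).

Run:
```python
from h import *
c=get_calibration("wrist")
print([ray(c,p,.015)[:2].round(4) for p in((257,245),(384,245),(320,193),(300,83))],ray(c,(320,204),.020)[:2]-[0,.028])
```

```text
[array([ 0.4362, -0.0919]), array([ 0.5031, -0.0918]), array([ 0.4693, -0.0642]), array([ 0.4598, -0.0117])] [ 0.46932149 -0.09682906]
```

>>> {"fn": "jog_arm", "kwargs": {"commands": [[0,0.5,3,0,0,0],[0,0,2.5,0,0,0],[0,0,0,0,0,0],[0,0,0,0,0,0]]}}

```text
clock: 14.68
eef_pos: [0.4703, -0.0979, 0.086]
orientation: [2.22, 2.223, 0.0]
force: [0.6, 0.6, -1.1]
finger_gap: 0.0547
grip_force: 48.2
```

>>> {"fn": "jog_arm", "kwargs": {"commands": [[0,0,0,0,0,0],[0,0,0,0,0,0],[0,0,0,0,0,0],[0,0,-10,0,0,0],[0,0,-30,0,0,0],[0,0,-35,0,0,0],[0,0,-35,0,0,0],[0,0,-35,0,0,0],[0,0,-20,0,0,0],[-20,30,0,0,0,0],[-25,30,0,0,0,0],[-25,30,0,0,0,0],[-25,30,0,0,0,0],[-25,30,0,0,0,0],[-25,30,0,0,0,0],[-25,0,0,0,0,0],[0,0,0,0,0,0],[0,0,0,0,0,0]], "grip": 82}}

```text
clock: 16.18
eef_pos: [0.6504, -0.2687, 0.251]
orientation: [-2.222, -2.221, -0.0]
force: [-0.2, 0.8, 0.7]
finger_gap: 0.0821
grip_force: 0.0
```

Run:
```python
from h import *
c,s,im=look("w11")
m=(im.max(2)<75)&(im[...,2].astype(int)-im[...,0]>7)
p0,p1=proj(c,(.648,-.281,0)),proj(c,(.648,-.281,.074)); print(p0,p1)
ce,st,_=blob(m,(p0+p1)/2,200); print(ce,st,ray(c,ce,.037))
```

```text
16.1833 [ 0.6504 -0.2687  0.251 ] [[0.0, 1.0, -0.0], [1.0, -0.0, 0.0], [0.0, -0.0, -1.0]]
[317.51316179 208.64497529] [317.16417545 228.53203064]
[320.50658597 221.62335351] [ 293  189   55   70 2809] [ 0.65078344 -0.28470832  0.037     ]
```

Run:
```python
from h import *
c=get_calibration("wrist"); yc(c,.024,.074,0,189,259,320)
```

```text
yc base -0.28472673493256434 yc lid -0.282304022686959
```

>>> {"fn": "jog_arm", "kwargs": {"commands": [[-15,0,20,0,0,0],[0,0,35,0,0,0],[0,0,35,0,0,0],[0,0,35,0,0,0],[0,0,35,0,0,0],[0,0,20,0,0,0],[0,0,13,0,0,0],[0,0,0,0,0,0],[0,0,0,0,0,0]], "grip": 76}}

```text
clock: 16.98
eef_pos: [0.6506, -0.282, 0.0587]
orientation: [2.219, 2.223, 0.0]
force: [0.8, 0.3, 1.5]
finger_gap: 0.0762
grip_force: 0.0
```

>>> {"fn": "jog_arm", "kwargs": {"commands": [[0,0,0,0,0,0],[0,0,0,0,0,0],[0,0,0,0,0,0],[0,0,0,0,0,0],[0,0,0,0,0,0]], "grip": 38, "newtons": 40}}

```text
clock: 17.4
eef_pos: [0.6521, -0.2835, 0.061]
orientation: [2.217, 2.22, 0.002]
force: [-0.6, 0.7, 6.3]
finger_gap: 0.0468
grip_force: 41.5
```

>>> {"fn": "jog_arm", "kwargs": {"commands": [[0,0,-15,0,0,0],[0,0,-30,0,0,0],[0,0,-35,0,0,0],[0,0,-35,0,0,0],[0,0,-30,0,0,0],[0,0,0,0,0,0],[0,0,0,0,0,0],[0,0,0,0,0,0]]}}

```text
clock: 18.07
eef_pos: [0.65, -0.2825, 0.2027]
orientation: [-2.22, -2.222, 0.0]
force: [-0.6, -0.5, -1.2]
finger_gap: 0.0473
grip_force: 41.3
```

>>> {"fn": "jog_arm", "kwargs": {"commands": [[25,-18,0,0,0,0],[27,-19,0,0,0,0],[27,-19,0,0,0,0],[27,-19,0,0,0,0],[27,-19,0,0,0,0],[27,-19,0,0,0,0],[27,-19,0,0,0,0],[27,-19,0,0,0,0],[27,-19,0,0,0,0],[29,-20,0,0,0,0],[0,0,0,0,0,0],[0,0,0,0,0,0]]}}

```text
clock: 19.07
eef_pos: [0.4581, -0.0117, 0.2006]
orientation: [-2.215, -2.224, 0.004]
force: [0.3, 0.2, -0.9]
finger_gap: 0.0474
grip_force: 41.7
```

>>> {"fn": "jog_arm", "kwargs": {"commands": [[0,0,25,0,0,0],[0,0,35,0,0,0],[0,0,30,0,0,0],[0,0,20,0,0,0],[0,0,12,0,0,0],[0,0,0,0,0,0],[0,0,0,0,0,0]]}}

```text
clock: 19.65
eef_pos: [0.4595, -0.0136, 0.0792]
orientation: [-2.219, -2.22, 0.003]
force: [-0.5, 0.5, -0.7]
finger_gap: 0.0469
grip_force: 42.2
```

Run:
```python
from h import *
c,s,im=look("w12"); print(s["force"],s["finger_gap"]); print(proj(c,[.4605,-.0125+.034,.015]))
```

```text
19.65 [ 0.4595 -0.0136  0.0792] [[-0.0, 1.0, -0.003], [1.0, 0.0, 0.0], [0.0, -0.003, -1.0]]
[-0.52094295  0.48531149 -0.66074964] 0.04690699434148311
[323.58625843 194.62098626]
```

View pics/w12.png

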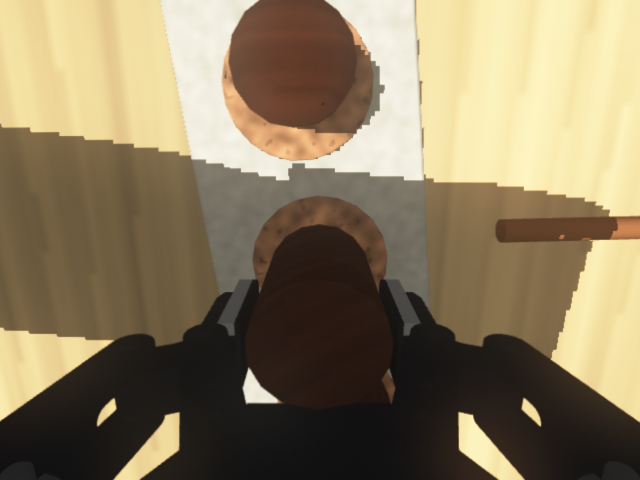

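c is over pad 3: pad edge at row 197, columns 253–387; c's base edge at row 225. b's lid on pad 2 is at (293,62).

Run:
```python
from h import *
c=get_calibration("wrist")
print([ray(c,p,.015)[:2].round(4) for p in((253,252),(387,252),(320,197))],ray(c,(320,225),.0197)[:2]-[0,.024],ray(c,(293,62),.072))
```

```text
[array([ 0.4261, -0.0077]), array([ 0.493 , -0.0076]), array([0.4595, 0.0202])] [ 0.45953114 -0.0164678 ] [0.4511902  0.07223972 0.072     ]
```

>>> {"fn": "jog_arm", "kwargs": {"commands": [[3,0.5,2.5,0,0,0],[0,0,2.5,0,0,0],[0,0,0,0,0,0],[0,0,0,0,0,0]]}}

```text
clock: 20.03
eef_pos: [0.4606, -0.0099, 0.076]
orientation: [2.22, 2.223, 0.0]
force: [-0.1, 0.4, -1.1]
finger_gap: 0.0472
grip_force: 42.2
```

>>> {"fn": "jog_arm", "kwargs": {"commands": [[0,0,0,0,0,0],[0,0,0,0,0,0],[0,0,0,0,0,0],[0,0,-10,0,0,0],[0,0,-30,0,0,0],[0,0,-35,0,0,0],[0,0,-35,0,0,0],[0,0,-35,0,0,0],[0,0,-20,0,0,0],[30,0,0,0,0,0],[35,0,0,0,0,0],[35,0,0,0,0,0],[35,0,0,0,0,0],[35,0,0,0,0,0],[35,0,0,0,0,0],[35,0,0,0,0,0],[35,0,0,0,0,0],[30,0,0,0,0,0],[0,0,0,0,0,0],[0,0,0,0,0,0]], "grip": 76}}

```text
clock: 21.7
eef_pos: [0.4599, 0.2963, 0.2416]
orientation: [2.217, 2.226, 0.0]
force: [0.0, -0.0, 0.1]
finger_gap: 0.0759
grip_force: 0.0
```

Run:
```python
from h import *
c=get_calibration("top"); im=get_image("top")[:,:,::-1]; sc=get_image("scene")[:,:,::-1]
a=cv2.resize(im[180:350,150:420],(800,504),interpolation=2)
cv2.imwrite("pics/fin.png",np.vstack([cv2.resize(im[240:350,150:420],(640,261)),cv2.resize(sc[150:320,270:590],(640,339))]))
P=dict(a=(.4405,.1555,.042),b=(.4503,.0714,.058),c=(.461,-.013,.074),d=(.470,-.097,.09))
for k,(x,y,h) in P.items():
    print(k,"expected lid px",proj(c,(x,y,.015+h)).round(1),"in fin",((proj(c,(x,y,.015+h))-[150,240])*2.37).round(0))
```

```text
a expected lid px [218.1 310.1] in fin [162. 166.]
b expected lid px [259.8 305. ] in fin [260. 154.]
c expected lid px [303.2 299.1] in fin [363. 140.]
d expected lid px [347.8 293.9] in fin [469. 128.]
```

View pics/fin.png

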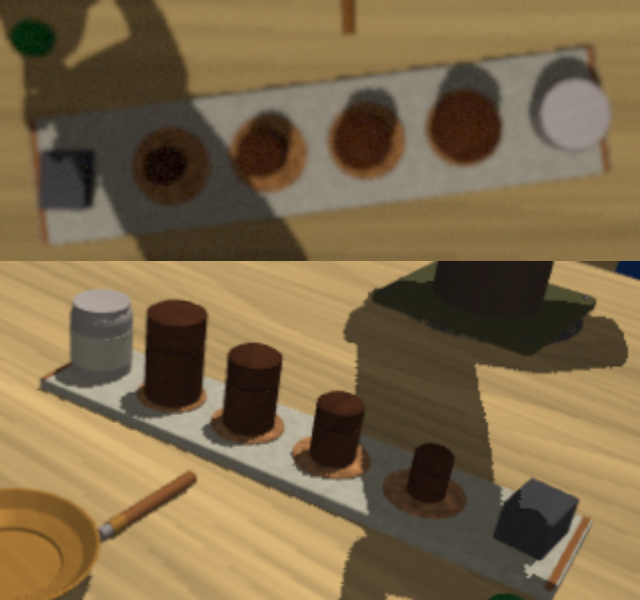

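All four stand upright with their lids within about 3 pixels of where centred caddies should appear (a (165,166), b (262,155), c (366,138), d (466,127)). The tin and dish are untouched, so I'm handing the job in.

```bash
python3 -c "
from plant import finish_job
print(finish_job())"
```

```text
the job is handed in; nothing more can be done
None
```

The job is handed in: all four caddies stand upright and centred on their pads, tallest (d) next to the varnish tin, then c, b and a, with the tin and gilded dish left where they were, at about 22 s on the robot clock.

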